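# Hang two sieves on the drying bar and balance it

## Task

First hang the deep sieve on the left arm of the pivoting bar (the arm with the brass stop) and push it gently outward along the bar until it bears against the stop, then let it hang. Then hang the shallow sieve on the right arm and shift it along the bar until the bar is level, leaving both hanging still. Handle the bar and stop gently, never let the bar tip over onto its end limits, and do not disturb the other things on the bench.

Things in the scene. Friction and masses are not known exactly. Their poses are not given: they have to be found in the camera images.
- bar (a joint): Tilt of the steel bar about its pivot, rad: 0 level, positive = left arm (+y, with the stop) down. Centring spring about 1.1 N m per rad; limits -0.34 and 0.34. The deep sieve alone tilts it about 0.14 to 0.25. The sieves' exact masses are not known, so where the shallow one balances must be found out.
- bar_mid (a point): Middle of the bar's top face, over the pivot (7 mm above its axis), 200 mm above the bench when level. y runs along the bar towards the left arm and tilts with it, z out of its top, x away from the robot. Flat steel bar, 185 mm to each end, 8 mm thick (x), 14 mm high (z), its robot side free.
- stand: Wooden stand of the bar, fixed. Origin on the bench below the pivot, x away from the robot. An upright 32 mm wide stands 12 mm behind the bar's face at the middle and reaches 20 mm above the bar's top; base 130 x 170 mm, 16 mm thick, from 35 mm before to 95 mm behind the origin.
- stop: Brass stop on the left arm, clamped 75 to 85 mm out from the pivot: a block 34 mm wide (x), 8 mm along the bar, reaching from 1 to 6 mm below the bar's top face, so it stops the hook's legs while fingers pass over it. It does not give: bear on it with a few newtons only. Origin: inner face, middle of the bar's height.
- stop_face (a point): Point on the stop's inner face (towards the pivot), on the centre line of the bar's top; axes as bar_mid. When the deep sieve bears on the stop its seat point is about 7 to 9 mm inward of this point.
- deep: DEEP sieve: round steel pan with mesh floor, 64 mm across, rim 45 mm high, about 250 to 350 g, standing on the bench. Origin: centre of its underside, z up. A stem carries a hook with a wooden grip block above the pan, 146 mm high in all.
- deep_seat (a point): Underside of the deep sieve's bearing rod, which rests on the bar; on the upright axis 110 mm above the underside. y goes along the bar. Grip block 26 (x) by 16 mm (y), 5 to 36 mm above this point. Hook slot 16 mm wide in x, open below; stem on the -x side (outer face 13 mm off, 14 mm wide), lip on the +x side ends 10 mm below the point. Goes on from the robot's side, lip over the bar.
- shallow: SHALLOW sieve: as the deep one, but its rim is only 20 mm high; about 170 to 230 g; 146 mm high in all. Origin: centre of its underside.
- shallow_seat (a point): Underside of the shallow sieve's bearing rod, on its axis 110 mm above its underside; hook, grip block and axes as at deep_seat.
- agate: Bystander, leave alone: banded agate slice, disc 68 mm across, 9 mm thick, lying flat. Origin: centre of its underside.
- dish: Bystander, leave alone: black bakelite dish, 84 mm across, 20 mm high. Origin: centre of its underside.
- weight: Bystander, leave alone: copper weight, 36 mm across, 50 mm high. Origin: centre of its underside.
- tube: Bystander, leave alone: cork-topped glass tube standing upright, 26 mm across, 84 mm high. Origin: centre of its underside.
- rock: Bystander, leave alone: grey rock specimen, about 60 x 45 x 48 mm. Origin: centre of its underside.
- streak: Bystander, leave alone: white ceramic streak plate, 45 x 60 x 7 mm, lying flat. Origin: centre of its underside.
Mind the look-alikes: they are no part of the job. What is shaped like the deep but green is not meant.

How it is judged:
By the outcome, as a careful person would: the job done as asked, in the order asked, and still so for the second after the job is handed in, with the robot touching nothing.
It also fails if it takes over 72 s, if anything falls off the work surface, if the arm or the gripper's body presses on something with over 40 N, if the wrist force passes 120 N, or if a joint passes its speed limit or range.

## Robot

A 7-joint arm with a two-finger parallel gripper is mounted at the origin on the work surface. World frame = base frame: x ahead of the robot, y to its left, z up, the work surface at z = 0. Lengths are in m, angles in rad, forces in N, time in s.
With the tool pointing down it reaches from about 0.425 to 1.025 m from the base axis. Payload 9.4 kg.
Tool frame: the origin (TCP) lies midway between the tips of the shut fingers; the grasp point (between the pads) lies env.grip_point_offset behind it (env.grip_point_offset is the distance from the TCP to the grasp point, in m); z points along the fingers, y is the direction in which the jaws open and shut (so a half turn about z gives the same grasp; the last joint's range is limited). The gripper opens to 93 mm and grips with 3 to 60 N. Pads are 15 mm wide; open, the fingers measure 128 mm over their backs; the gripper's body (75 mm by 188 mm) begins 65 mm behind the grasp point.
Start: joints at [-1.33, 0.599, -0.003, 1.599, 0.002, 0.943, -0.08], TCP at [0.227, 0.689, 0.198] pointing down, gripper open.
Joint ranges: [-2.57, 2.57], [-0.35, 1.97], [-1.29, 1.29], [0.11, 2.56], [-1.05, 4.19], [0.11, 1.86], [-2.63, 2.63]. Speed limits (rad/s): [2.22, 2.22, 3.01, 3.01, 3.14, 3.14, 3.14].

## Interface

Orientations are given as a unit quaternion [x, y, z, w].
In Python, from cell import env gives the robot as it stands. Calls block until the motion is done:
- env.goto(position, orientation): joint-space move of the TCP to a pose.
- env.servo_line(position, velocity=0.15, frame=None): straight line of the TCP; frame=None keeps the orientation; velocity is the mean speed in m/s.
- env.movej(angles): joint-space move.
- env.set_gripper(opening, force=None): opening from 0.0 (shut) to 1.0 (fully open); force is the grip in N (None keeps the last); returns when the fingers have stopped.
- env.sleep(seconds).
- env.inverse_kinematics(position, orientation): joint angles nearest the present ones, or None.
- env.observe(): the state.
- env.read_camera(name): name is "scene" or "top"; returns a dict with "img" (420x560x3 uint8, red, green, blue), "K" (3x3 intrinsics, pixels), "position" and "rotation" of the camera in the world. Camera axes: x right, y up, looking along -z (the intrinsics and any distortion apply to the point x, -y, -z); pixel columns grow to the right and rows downward; lengths in m; the calibration is good to about 2 mm. A picture is of the moment at which its call begins. There is no depth.
A pose or a line that the arm cannot do raises env.IKError and nothing moves.
- env.finish_job(): hands the job in, once; it reports no verdict.
Trained networks look in a picture, given as the dict that the camera call returned (one of the last four; its "shot" number tells which), for a name from the list of things; names that differ only in an ending like _2 or _b are one class to them, and where a whole thing is asked for, a point or a joint stands for the part that bears it (a point fixed in the world has none). Each returns a list of dicts, best first, with "p" (0 to 1); they miss things now and then, are a little off and sometimes report something else, mostly with a low value. They report only what shows in the picture. A call takes as long as a camera call. They do not tell look-alikes from the thing itself.
- env.search_frame(picture, target): "extent" ([left, top, width, height] in pixels, round what is visible of it).
- env.mark_of(picture, target): "point" ([row, column] in pixels: a listed point, or the origin of a listed thing).
The state is a dict: "clock": time; "q": joint angles; "qd": joint speeds; "joint_torque": joint torques, N m; "ee_pos": TCP position; "orientation": TCP orientation; "ft_force": force on the tool from outside, world axes, zero at the start; "wrist_torque": the same for the moment, N m; "grip_width": opening from 0.0 (shut) to 1.0 (fully open).
Only numpy, scipy, OpenCV 4.12 (cv2) and the standard library are available. Lean on these libraries where they do the work, as an engineer would, in place of code of your own. Each camera call takes 0.05 s, during which the arm holds its last target. There are 200 camera calls.

## Working session

There is one attempt and no reset: what is moved stays moved. The work goes in short steps, each a Python script; the robot and the scene stay as the last script left them, time stands still between calls to the robot, and variables do not carry over. Pictures are saved under pics/ and viewed, about 8 in all and at most 12, crops included, and the job is handed in when it is done.

```bash
mkdir -p pics; cat > h.py <<'E'
from cell import env
import numpy as np, cv2
def save(c,n): cv2.imwrite('pics/'+n, c['img'][:,:,::-1])
def ray(c,rc):
    K=c['K']; d=np.array([(rc[1]-K[0,2])/K[0,0], (rc[0]-K[1,2])/K[1,1],1.])
    d=np.array([d[0],-d[1],-d[2]]); R=np.array(c['rotation']).reshape(3,3)
    return np.array(c['position']), R@d/np.linalg.norm(d)
def atz(c,rc,z):
    p,d=ray(c,rc); return p+d*(z-p[2])/d[2]
def tri(a,b):
    A=np.zeros((3,3));v=np.zeros(3)
    for p,d in (a,b):
        M=np.eye(3)-np.outer(d,d);A+=M;v+=M@p
    x=np.linalg.solve(A,v)
    return x,[np.linalg.norm((np.eye(3)-np.outer(d,d))@(x-p)) for p,d in (a,b)]
def proj(c,X):
    R=np.array(c['rotation']).reshape(3,3);q=R.T@(np.array(X)-c['position']);K=c['K']
    return np.array([K[1,1]*(q[1]/q[2])+K[1,2], -K[0,0]*q[0]/q[2]+K[0,2]])
E
python3 - <<'E'
from h import *
s=env.read_camera('scene');t=env.read_camera('top')
print({k:v for k,v in s.items() if k!='img'},{k:v for k,v in t.items() if k!='img'}, env.grip_point_offset,env.observe()['orientation'],env.observe()['clock'])
save(s,'s0.png');save(t,'t0.png')
for n in ['bar_mid','stop_face','deep','deep_seat','shallow','shallow_seat','stand']:
  for nm,c in(('s',s),('t',t)):
    print(n,nm,[(np.round(m['point']).tolist(),round(m['p'],2)) for m in env.mark_of(c,n)][:4])
E
```

```text
{'K': array([[529.60117771,   0.        , 285.5718345 ],
       [  0.        , 529.60117771, 216.11743566],
       [  0.        ,   0.        ,   1.        ]]), 'position': array([ 1.26683076, -0.74001665,  0.88965063]), 'rotation': array([0.43199231, 0.18043388, 0.35748573, 0.80810285]), 'shot': 1} {'K': array([[387.20644287,   0.        , 277.03390797],
       [  0.        , 387.20644287, 205.04371062],
       [  0.        ,   0.        ,   1.        ]]), 'position': array([0.42460882, 0.00185121, 1.08467658]), 'rotation': array([-0.02347671,  0.04031158,  0.71499164, -0.69757492]), 'shot': 2} 0.0188 [ 1.58227135e-01  9.87402476e-01 -7.21654859e-04 -5.03874701e-05] 0.1
bar_mid s [([225.0, 326.0], 0.91)]
bar_mid t [([150.0, 270.0], 0.62), ([231.0, 126.0], 0.58)]
stop_face s [([216.0, 356.0], 0.54), ([294.0, 224.0], 0.26)]
stop_face t [([147.0, 231.0], 0.37)]
deep s [([220.0, 295.0], 0.9)]
deep t [([274.0, 211.0], 0.76), ([236.0, 204.0], 0.55)]
deep_seat s [([193.0, 291.0], 0.78), ([200.0, 321.0], 0.71)]
deep_seat t [([235.0, 200.0], 0.86), ([274.0, 203.0], 0.74), ([216.0, 294.0], 0.46), ([147.0, 269.0], 0.39)]
shallow s [([298.0, 224.0], 0.83), ([222.0, 350.0], 0.56)]
shallow t [([223.0, 332.0], 0.92)]
shallow_seat s [([258.0, 223.0], 0.71)]
shallow_seat t [([221.0, 341.0], 0.76)]
stand s [([289.0, 322.0], 0.59)]
stand t [([169.0, 267.0], 0.82), ([147.0, 273.0], 0.55)]
```

```bash
sed -i "s/np.array(c\['rotation'\]).reshape(3,3)/Rot.from_quat(c['rotation']).as_matrix()/; s/^import numpy.*/&\nfrom scipy.spatial.transform import Rotation as Rot/" h.py
python3 -c "
import cv2
cv2.imwrite('pics/s0b.png',cv2.resize(cv2.imread('pics/s0.png'),(800,600),interpolation=cv2.INTER_CUBIC))
cv2.imwrite('pics/t0b.png',cv2.resize(cv2.imread('pics/t0.png'),(800,600),interpolation=cv2.INTER_CUBIC))"
```

```text
(no output)
```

View pics/s0b.png

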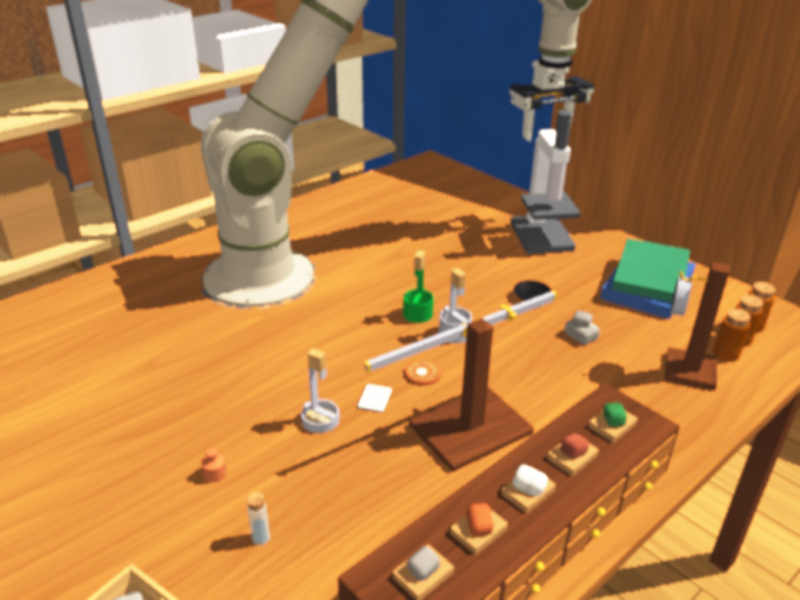

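View pics/t0b.png

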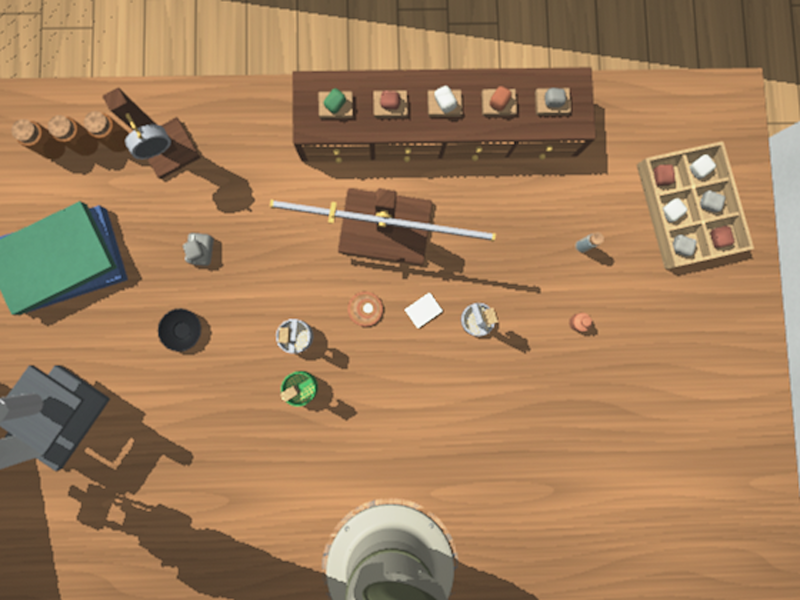

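Scene (800×600 view): the steel deep sieve is at (455,315) and the green look‑alike at (418,300). The only shallow sieve is at (320,412). The bar runs (368,365)–(555,295), with the stop at (508,312). A second, dark stand at (700,330) is a look-alike. In the top view the steel deep is at (293,335), green at (298,388), shallow at (480,320). I choose steel deep and shallow, and check both in a crop with triangulation.

```bash
python3 - <<'E'
from h import *
s=env.read_camera('scene');t=env.read_camera('top')
def near(c,n,rc):
    m=[np.array(m['point']) for m in env.mark_of(c,n)]
    m=[p for p in m if np.linalg.norm(p-rc)<14]
    return m[0] if m else None
for n,a,b in [('bar_mid',(225,326),(150,270)),('stop_face',(216,356),(147,231)),('deep_seat',(200,321),(235,200)),('shallow_seat',(258,223),(221,341)),('deep',(231,318),(236,204)),('shallow',(298,224),(223,332))]:
    p,q=near(s,n,a),near(t,n,b)
    z={'bar_mid':.2,'stop_face':.2,'deep_seat':.11,'shallow_seat':.11}.get(n,0)
    if p is not None and q is not None: print(n,*[np.round(v,4) for v in tri(ray(s,p),ray(t,q))])
    for c,v in((s,p),(t,q)):
        if v is not None: print('   ',v.round(1),'atz',atz(c,v,z).round(4))
# bar ends top view
def crop(c,r,k,h=60): 
    r0,c0=r; return cv2.resize(c['img'][r0-h//2:r0+h//2,c0-h//2:c0+h//2],(400,300) if 0 else (300,300),interpolation=cv2.INTER_CUBIC)
top=np.hstack([crop(s,(215,318),0),crop(s,(275,222),0)]);bot=np.hstack([crop(t,(236,206),0,44),crop(t,(224,338),0,44)])
cv2.imwrite('pics/c1.png',np.vstack([top,bot])[:,:,::-1])
b=t['img'][130:180,180:360];cv2.imwrite('pics/c2.png',cv2.resize(b,(792,220),interpolation=cv2.INTER_CUBIC)[:,:,::-1])
E
```

```text
bar_mid [ 0.6338 -0.008   0.2076] [0.0016 0.0016]
    [227.6 327.6] atz [ 0.6258 -0.0013  0.2   ]
    [148.5 269.8] atz [ 0.6367 -0.0068  0.2   ]
stop_face [0.6372 0.0821 0.2046] [0.002 0.002]
    [214.5 355.1] atz [0.632  0.0856 0.2   ]
    [148.  230.6] atz [0.6398 0.084  0.2   ]
deep_seat [0.4397 0.169  0.1097] [0.0006 0.0006]
    [201.1 319.2] atz [0.4404 0.1691 0.11  ]
    [236.  201.4] atz [0.4393 0.1685 0.11  ]
shallow_seat [ 0.4705 -0.1861  0.1157] [0.0014 0.0014]
    [258.7 222.4] atz [ 0.4657 -0.1811  0.11  ]
    [220.3 343. ] atz [ 0.4699 -0.1883  0.11  ]
deep [ 0.4423  0.1732 -0.0033] [0.0057 0.0057]
    [234.4 316.6] atz [0.4422 0.165  0.    ]
    [234.1 205.1] atz [0.446 0.177 0.   ]
shallow [ 0.4674 -0.178   0.002 ] [0.0012 0.0012]
    [293.  226.5] atz [ 0.4665 -0.1759  0.    ]
    [223.5 332.3] atz [ 0.4667 -0.1793  0.    ]
```

View pics/c1.png

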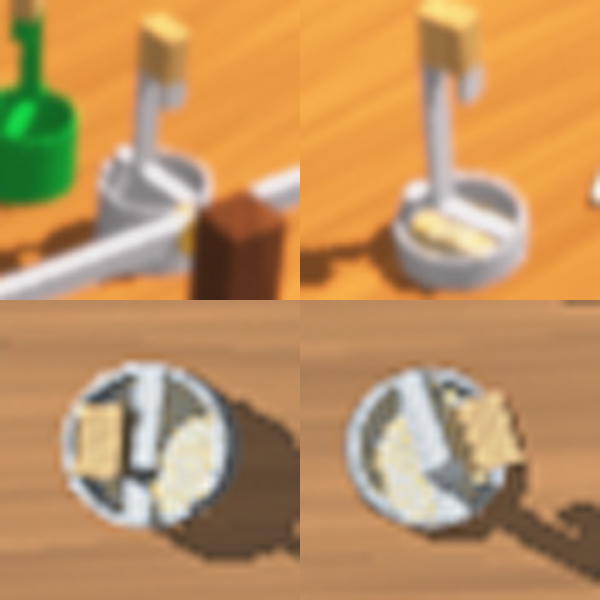

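View pics/c2.png

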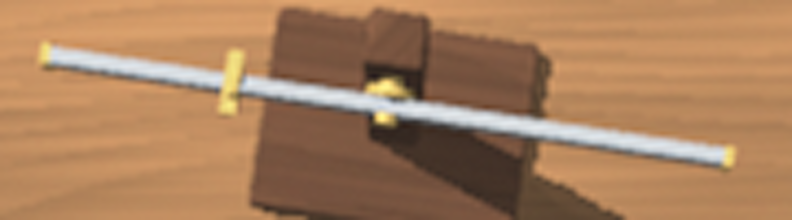

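Crops: the steel deep (left) and the shallow (right) are confirmed. Their grip blocks are at (100,442) and (490,433) in the crop, with the stem on the robot side; the shallow is yawed about 20°. The bar ends are at (40,55) and (733,156) in c2, and the stop at (231,82). The network's bar_mid in the top view is about 5 px off this line, so I use the line itself.

```bash
python3 - <<'E'
from h import *
t=env.read_camera('top');s=env.read_camera('scene')
def un(p,r0,c0,k): return ((p[1]+.5)/k-.5+r0,(p[0]+.5)/k-.5+c0)
f=lambda p,z: atz(t,un(p,130,180,4.4),z)
L,R=f((40,55),.2),f((733,156),.2)
M=(L+R)/2; print('bar',L.round(4),R.round(4),'len',np.linalg.norm(L-R),'mid',M.round(4))
y=(L-R)/np.linalg.norm(L-R); print('yaw',np.degrees(np.arctan2(-y[0],y[1])))
for q in [(241,84),(221,82)]: print('stop d',(f(q,.197)-M)@y)
print('scene px L,M,R',[proj(s,p).round(1) for p in (L,M,R)])
g=s['img'][190:270,250:400]
cv2.imwrite('pics/c3.png',cv2.resize(g,(800,427),interpolation=cv2.INTER_CUBIC)[:,:,::-1])
k=300/44
for n,ps,r0,c0,o in [('deep',[(83,403),(122,403),(120,478),(78,475)],214,184,(0,300)),('sh',[(457,408),(497,390),(523,460),(480,478)],202,316,(300,300))]:
    P=[atz(t,un((p[0]-o[0],p[1]-o[1]),r0,c0,k),.146) for p in ps]
    c=sum(P)/4;d=(P[0]+P[1]-P[2]-P[3])
    print(n,c.round(4),'yaw',np.degrees(np.arctan2(d[1],d[0])),'len',np.linalg.norm(d)/2,'w',np.linalg.norm(P[0]+P[3]-P[1]-P[2])/2,'scene',proj(s,c).round(1))
E
```

```text
bar [0.6556 0.1806 0.2   ] [ 0.5939 -0.1836  0.2   ] len 0.3693565497011044 mid [ 0.6248 -0.0015  0.2   ]
yaw -9.609492338397953
stop d 0.07823727584275202
stop d 0.08883932022321675
scene px L,M,R [array([204.1, 388.5]), array([227.4, 327.2]), array([254.4, 256.6])]
deep [0.4436 0.1696 0.146 ] yaw -3.14725189198529 len 0.0258927591190933 w 0.014256202463424666 scene [190.3 320.9]
sh [ 0.4659 -0.182   0.146 ] yaw 17.097398293001252 len 0.026371670024443118 w 0.01631080144412844 scene [246.7 221.3]
```

View pics/c3.png

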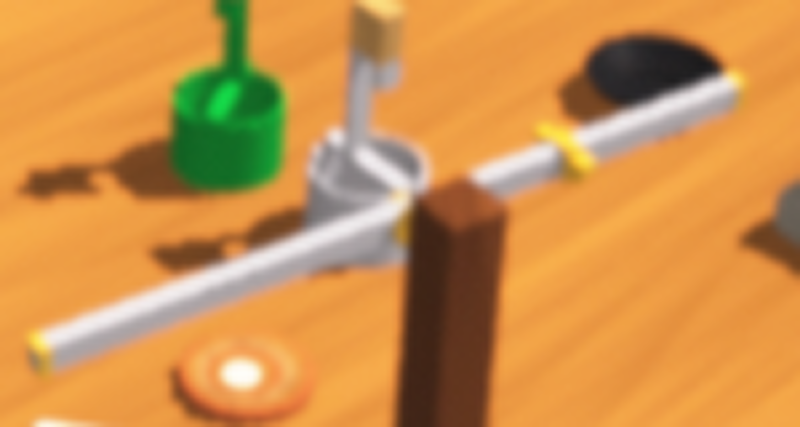

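```bash
cat >> h.py <<'E'
MID=np.array([.6248,-.0015,.2]); BY=np.radians(-9.6)
bx=np.array([np.cos(BY),np.sin(BY),0]); by=np.array([-np.sin(BY),np.cos(BY),0])
def ori(deg):
    a=np.radians(deg);y=np.array([-np.sin(a),np.cos(a),0]);z=np.array([0,0,-1.])
    return Rot.from_matrix(np.c_[np.cross(y,z),y,z]).as_quat()
OFF=.007
def tcp(d,x=0,z=0): # TCP for a seat at bar coords
    return MID+by*d+bx*x+np.array([0,0,z+OFF])
def F(n=4):
    v=[]
    for _ in range(n): env.sleep(.03); v.append(env.observe()['ft_force'])
    return np.mean(v,0)
def st(m=''):
    o=env.observe(); print(m,'t',round(o['clock'],2),'p',np.round(o['ee_pos'],4),'F',np.round(o['ft_force'],2),'g',round(o['grip_width'],3))
E
python3 - <<'E'
from h import *
env.servo_line([.227,.689,.30],.3)
env.set_gripper(.5,25)
env.goto([.4425,.1695,.22],ori(-3.1)); st('above')
c=env.read_camera('scene');save(c,'s1.png')
env.servo_line([.4425,.1695,.117],.15); st('down')
f0=F(); env.set_gripper(0.0,25); st('grip')
env.servo_line([.4425,.1695,.222],.15); env.sleep(.2); f1=F(8); st('lift'); print('weight N',f0,f1,f1-f0)
c=env.read_camera('scene');save(c,'s2.png')
cv2.imwrite('pics/s2c.png',cv2.resize(c['img'][130:290,210:430],(770,560),interpolation=cv2.INTER_CUBIC)[:,:,::-1])
E
```

```text
above t 5.03 p [0.4427 0.1705 0.2201] F [-0.14 -0.81  0.51] g 0.5
down t 5.92 p [0.4428 0.1697 0.1174] F [ 0.34 -0.44 -0.4 ] g 0.499
grip t 6.65 p [0.4425 0.1697 0.1171] F [-0.57  0.54  2.55] g 0.172
lift t 7.97 p [0.4425 0.1695 0.2218] F [-0.22 -0.01 -2.79] g 0.169
weight N [-0.3808069   0.00990204  0.35447762] [-0.1051709  -0.20021617 -2.28607846] [ 0.27563599 -0.2101182  -2.64055608]
```

View pics/s2c.png

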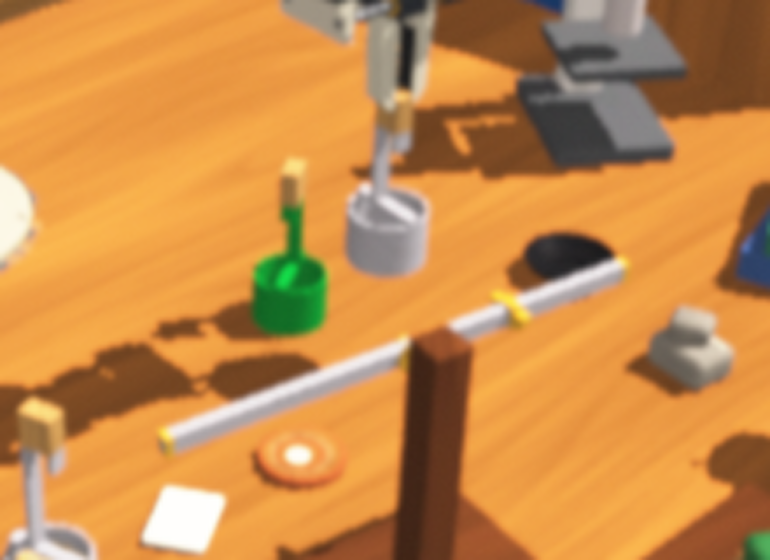

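The deep sieve is held upright at (387,225); its weight reads about 2.6 N and the grip width is 16 mm as expected. Next is the approach from the robot's side.

```bash
python3 - <<'E'
from h import *
env.servo_line(tcp(.058,-.065,.016),.22,frame=ori(-9.6)) ; st('pre')
env.servo_line(tcp(.058,0,.016),.1); st('over')
c=env.read_camera('scene');t=env.read_camera('top');save(c,'s3.png')
a=cv2.resize(c['img'][170:250,300:400],(500,400),interpolation=cv2.INTER_CUBIC)
b=cv2.resize(t['img'][110:180,200:270],(300,300),interpolation=cv2.INTER_CUBIC)
o=np.zeros((400,800,3),np.uint8);o[:,:500]=a;o[:300,500:]=b
cv2.imwrite('pics/c4.png',o[:,:,::-1])
E
```

```text
pre t 8.92 p [0.5692 0.0675 0.2227] F [ 0.72  0.12 -2.93] g 0.164
over t 9.72 p [0.6337 0.0559 0.2228] F [ 0.4  -0.02 -2.47] g 0.171
```

View pics/c4.png

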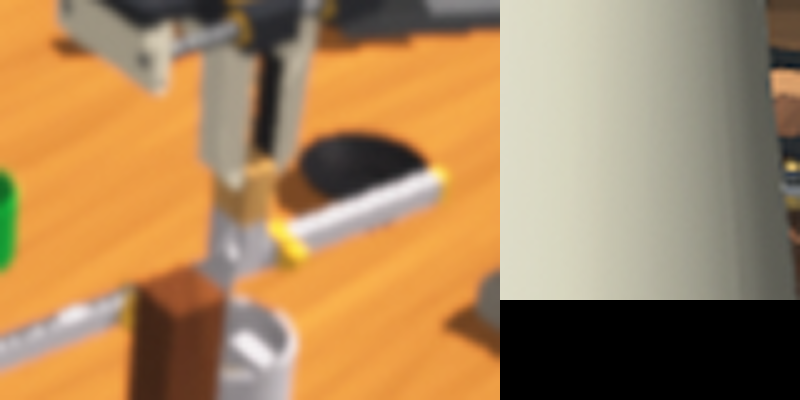

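c4: the hook is over the bar between the upright and the stop. The lip shows on the far side at (235,240), and the block at (245,190) is inward of the stop at (290,245). Lowering with force watch.

```bash
python3 - <<'E'
from h import *
for z in [.008,.004,.001,-.002,-.004,-.006,-.008]:
    env.servo_line(tcp(.058,0,z),.03); env.sleep(.1); f=F(6); print(z,f.round(2), env.observe()['ee_pos'][2].round(4))
    if f[2]>-.8 : break
st()
c=env.read_camera('scene')
a=cv2.resize(c['img'][160:280,240:400],(800,600),interpolation=cv2.INTER_CUBIC)
cv2.imwrite('pics/c5.png',a[:,:,::-1])
E
```

```text
0.008 [ 0.32  0.05 -2.56] 0.2151
0.004 [-0.08 -0.24 -2.24] 0.2111
0.001 [-0.08  0.04 -2.36] 0.208
-0.002 [ 0.31  0.29 -1.89] 0.205
-0.004 [ 0.05  0.57 -1.58] 0.203
-0.006 [ 0.21  1.37 -0.44] 0.201
 t 13.32 p [0.6345 0.0558 0.201 ] F [-0.16  1.57 -0.66] g 0.171
```

View pics/c5.png

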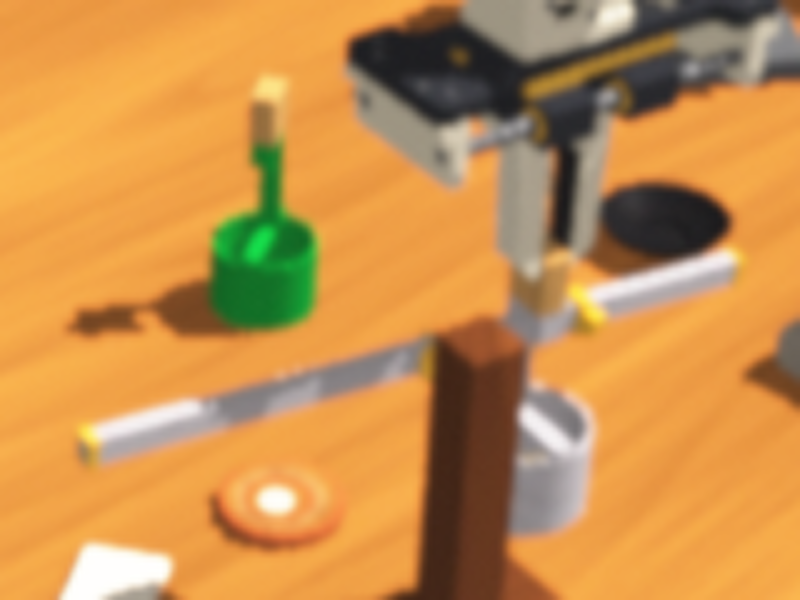

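Seated: the bar now tilts left down and the hook sits on the bar at (540,310). Next I push outward gently.

```bash
python3 - <<'E'
from h import *
d=.058;b=None
for i in range(20):
    z=-.0065-(d-.058)*.16
    env.servo_line(tcp(d,0,z),.02); env.sleep(.06); f=F(5); fy=f@by
    if i==1: b=fy
    print(round(d*1e3,1),round(fy,2),f[2].round(2))
    if b is not None and fy<b-1.8: break
    d+=.0012
st()
E
```

```text
58.0 2.01 -0.17
59.2 -0.72 -0.58
60.4 -0.52 -0.81
61.6 -0.3 -0.55
62.8 0.07 -0.53
64.0 -0.6 -0.31
65.2 -0.58 -0.31
66.4 -0.74 -0.81
67.6 -0.44 -0.71
68.8 -0.33 -0.62
70.0 -0.55 -0.47
71.2 -0.36 -0.73
72.4 -3.45 -0.82
 t 19.54 p [0.6369 0.0694 0.1982] F [-1.1  -3.64 -0.95] g 0.167
```

```bash
python3 - <<'E'
from h import *
env.servo_line(tcp(.0722,0,-.0100),.02); env.sleep(.1); print(F(6).round(2))
env.set_gripper(.45,25); env.sleep(.3); st('open')
env.servo_line(tcp(.0722,0,.05),.12); env.sleep(.2); st('up')
f0=F(6);print(f0)
c=env.read_camera('scene');save(c,'s4.png')
a=cv2.resize(c['img'][160:280,240:400],(800,600),interpolation=cv2.INTER_CUBIC)
cv2.imwrite('pics/c6.png',a[:,:,::-1])
E
```

```text
[-0.36 -4.41  0.09]
open t 21.04 p [0.6368 0.0697 0.197 ] F [-0.11  0.69  0.04] g 0.448
up t 21.89 p [0.6364 0.0697 0.2561] F [-0.24 -0.2   0.39] g 0.449
[ 0.28595076 -0.26118554  0.02454989]
```

View pics/c6.png

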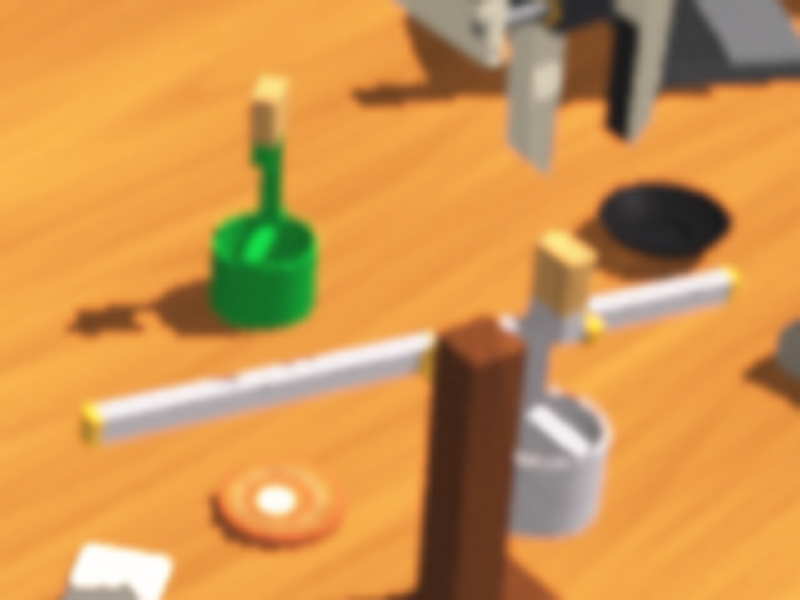

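The deep sieve hangs free against the stop (stop at (593,328), block at (565,272)), the bar is tilted left down off its limits, and the gripper is clear. Next: measure the tilt and fetch the shallow sieve.

```bash
cat >> h.py <<'E'
def ends(img):
    hsv=cv2.cvtColor(img,cv2.COLOR_RGB2HSV)
    return hsv
def capmask(img): # brass-yellow: bright, saturated, hue ~ 22-32
    h=cv2.cvtColor(img,cv2.COLOR_RGB2HSV); return cv2.inRange(h,(23,110,120),(34,255,255))
def barpt(d,th,h=-.003):
    c,s=np.cos(th),np.sin(th); y=d*c+ (h+.007)*s; z=-d*s+(h+.007)*c-.007
    return MID+by*y+np.array([0,0,z])
def caps(c,th0=0.1,win=(17,6)):
    m=capmask(c['img']);out=[]
    for d in (.183,-.183):
        r,q=proj(c,barpt(d,th0)); r0,q0=int(round(r))-win[0],int(round(q))-win[1]
        w=m[r0:r0+2*win[0]+1,q0:q0+2*win[1]+1]; n,_,s,ce=cv2.connectedComponentsWithStats(w)
        if n<2: out.append(None);continue
        k=1+np.argmax(s[1:,4]); out.append((ce[k][1]+r0,ce[k][0]+q0,int(s[k,4])))
    return out
def tilt(c,ref,th0=.1):
    e=caps(c,th0); r=[]
    for d,a,b in zip((.183,-.183),e,ref):
        if a is None or b is None: r.append(None);continue
        th=np.linspace(-.34,.34,681); p=np.array([proj(c,barpt(d,x))[0]-proj(c,barpt(d,0))[0] for x in th])
        k=np.argsort(p); r.append(round(float(np.interp(a[0]-b[0],p[k],th[k])),3))
    return r
E
python3 - <<'E'
from h import *
s=env.read_camera('scene')
for n in ('s0','s4'):
    c=dict(s,img=cv2.imread(f'pics/{n}.png')[:,:,::-1].copy()); print(n,caps(c,0 if n=='s0' else .15,(17,8)))
    if n=='s0': ref=caps(c,0,(17,8))
    else: print(tilt(c,ref,.15))
env.servo_line([.60,.02,.30],.3)
env.servo_line([.4665,-.1815,.22],.25,frame=ori(17.1)); env.sleep(.2); f0=F(12)
env.servo_line([.4665,-.1815,.117],.15); st('down')
env.set_gripper(0.0,25); st('grip')
env.servo_line([.4665,-.1815,.24],.15); env.sleep(.3); f1=F(20); st('lift'); print('weight N',(f1-f0).round(3))
c=env.read_camera('scene');save(c,'s5.png')
print(caps(c,.15,(17,8)),tilt(c,ref,.15))
E
```

```text
s0 [(np.float64(204.0), np.float64(387.0), 1), (np.float64(253.8), np.float64(256.6), 5)]
s4 [(np.float64(215.0), np.float64(386.0), 1), (np.float64(242.0), np.float64(257.8333333333333), 6)]
[0.172, 0.164]
down t 25.19 p [ 0.4668 -0.1817  0.1175] F [-0.32 -0.11  0.63] g 0.45
grip t 25.73 p [ 0.4668 -0.1816  0.1174] F [-1.02 -0.58  5.69] g 0.169
lift t 27.67 p [ 0.4665 -0.1815  0.24  ] F [ 0.02 -0.59 -1.66] g 0.165
weight N [-0.366 -0.101 -1.828]
[(np.float64(215.0), np.float64(386.0), 1), (np.float64(242.0), np.float64(257.8333333333333), 6)] [0.172, 0.164]
```

```bash
python3 - <<'E'
from h import *
s0=env.read_camera('scene'); ref=caps(dict(s0,img=cv2.imread('pics/s0.png')[:,:,::-1].copy()),0,(17,8))
D=-.102
env.servo_line(tcp(D,-.065,.032),.2,frame=ori(-9.6))
env.servo_line(tcp(D,0,.032),.1); st('over')
c=env.read_camera('scene');save(c,'s6.png');cv2.imwrite('pics/c7.png',cv2.resize(c['img'][160:290,230:400],(785,600),interpolation=cv2.INTER_CUBIC)[:,:,::-1])
for z in [.022,.016,.011,.006,.002,-.001,-.003]:
    env.servo_line(tcp(D,0,z),.04); f=F(6); print(z,f.round(2))
    if f[2]>-.2: break
st(); c=env.read_camera('scene');save(c,'s7.png');print(caps(c,.05,(17,8)),tilt(c,ref,.05))
E
```

```text
over t 29.31 p [ 0.6071 -0.1023  0.2388] F [-0.32  0.38 -1.46] g 0.171
0.022 [-0.09  0.18 -2.  ]
0.016 [-0.22 -0.01 -1.52]
0.011 [-0.29 -0.06 -1.71]
0.006 [-0.25 -0.09 -0.69]
0.002 [ 0.03 -0.67 -0.36]
-0.001 [-0.12 -1.22  0.07]
 t 32.31 p [ 0.6078 -0.1022  0.206 ] F [-0.5  -1.32 -0.17] g 0.17
[(np.float64(204.0), np.float64(388.0), 1), None] [0.0, None]
```

View pics/c7.png

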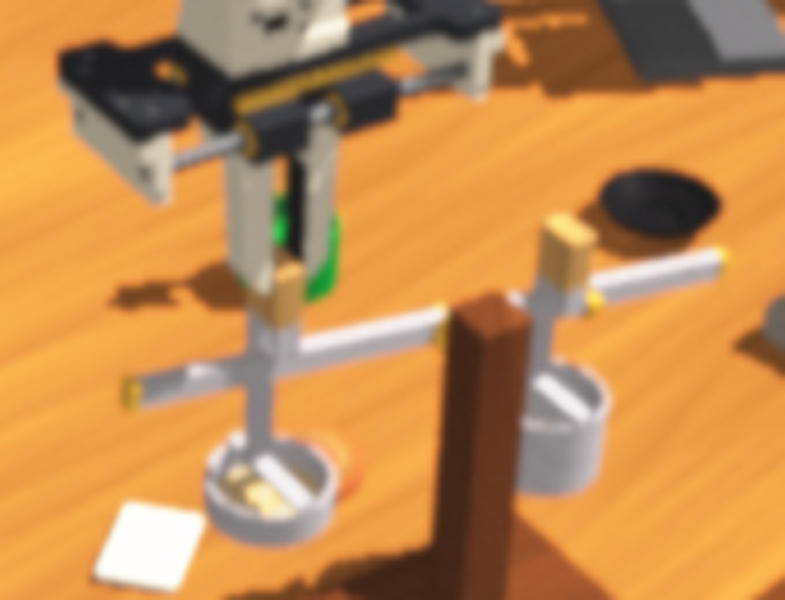

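c7: the shallow hook is over the bar at (275,330), with the deep sieve still at the stop. The lowering reached near-zero load. Now release, retreat and measure the tilt.

```bash
cat >> h.py <<'E'
def tilt2(c):
    ref=cv2.imread('pics/s0.png')[:,:,::-1].astype(np.float32); cur=c['img'].astype(np.float32); k=8; out=[]
    up=lambda a:cv2.resize(a,None,fx=k,fy=k,interpolation=cv2.INTER_CUBIC)
    for (r,q),d in (((205,387),.183),((254,257),-.183)):
        T=up(np.ascontiguousarray(ref[r-6:r+7,q-5:q+6])); S=up(np.ascontiguousarray(cur[r-20:r+21,q-9:q+10]))
        m=cv2.matchTemplate(S,T,cv2.TM_CCOEFF_NORMED); _,v,_,l=cv2.minMaxLoc(m)
        dy=l[1]/k-14
        g=(proj(c,barpt(d,.05))[0]-proj(c,barpt(d,-.05))[0])/.1
        out.append((round(dy/g,4),round(v,2)))
    return out
E
python3 - <<'E'
from h import *
s=env.read_camera('scene')
print('check',tilt2(dict(s,img=cv2.imread('pics/s4.png')[:,:,::-1])))
D=-.102
env.set_gripper(.45,25); env.sleep(.2); env.servo_line(tcp(D,0,.05),.12); env.sleep(.6); st('up')
for i in range(3):
    c=env.read_camera('scene'); print(tilt2(c)); env.sleep(.25)
save(c,'s8.png');cv2.imwrite('pics/c8.png',cv2.resize(c['img'][160:290,230:400],(785,600),interpolation=cv2.INTER_CUBIC)[:,:,::-1])
E
```

```text
check [(np.float64(0.1507), 0.8), (np.float64(0.159), 0.97)]
up t 34.43 p [ 0.6078 -0.1021  0.2569] F [ 0.15 -1.18  1.19] g 0.45
[(np.float64(-0.0079), 0.99), (np.float64(-0.0108), 0.99)]
[(np.float64(-0.0079), 0.99), (np.float64(-0.0108), 0.99)]
[(np.float64(-0.0079), 0.99), (np.float64(-0.0108), 0.99)]
```

View pics/c8.png

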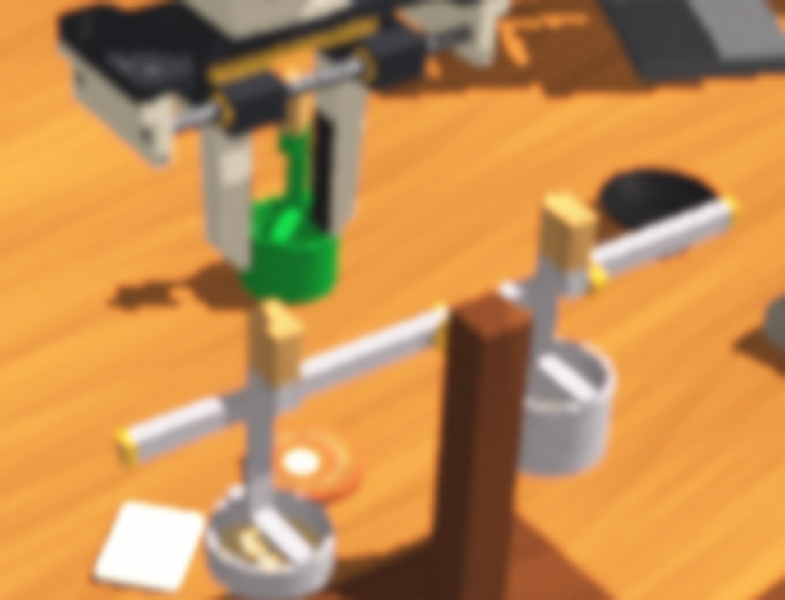

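The bar is nearly level: both end caps give about −0.0095 rad (right slightly down), and both sieves hang still. That moment corresponds to about 5.5 mm, so I regrip the shallow sieve and shift it inward.

```bash
python3 - <<'E'
from h import *
D=-.102;N=-.0965
env.servo_line(tcp(D,0,-.0005),.1); env.set_gripper(0.,12); st('grip')
env.servo_line(tcp(N,0,-.0005),.015); print(F(5).round(2)); st('shifted')
env.set_gripper(.45,12); env.sleep(.2); env.servo_line(tcp(N,0,.05),.12); env.sleep(.6); st('up')
for i in range(3):
    c=env.read_camera('scene'); print(tilt2(c)); env.sleep(.2)
E
```

```text
grip t 36.52 p [ 0.6079 -0.1021  0.2066] F [-0.25 -0.28  0.6 ] g 0.17
[-0.29  0.34  0.31]
shifted t 37.21 p [ 0.6087 -0.0965  0.2065] F [ 1.3 -0.3  1.1] g 0.169
up t 39.23 p [ 0.6087 -0.0967  0.2569] F [-0.97 -0.72  0.12] g 0.451
[(np.float64(0.0), 1.0), (np.float64(-0.0), 1.0)]
[(np.float64(0.0), 1.0), (np.float64(-0.0), 1.0)]
[(np.float64(0.0), 1.0), (np.float64(-0.0), 1.0)]
```

```bash
python3 - <<'E'
from h import *
env.servo_line([.55,-.09,.36],.2); env.sleep(.5)
c=env.read_camera('scene');print(tilt2(c));st()
cv2.imwrite('pics/f.png',cv2.resize(c['img'][120:400,100:473],(799,600),interpolation=cv2.INTER_CUBIC)[:,:,::-1])
E
```

```text
[(np.float64(0.0), 1.0), (np.float64(-0.0), 1.0)]
 t 41.27 p [ 0.55   -0.09    0.3598] F [0.06 0.29 0.11] g 0.45
```

View pics/f.png

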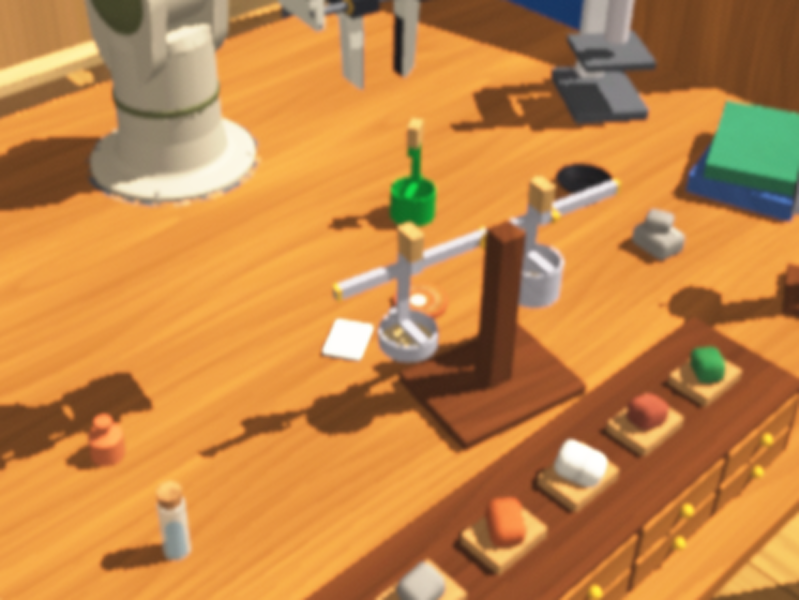

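The deep sieve hangs at the stop (538,240), the shallow hangs at (408,290), the bar is level and the bystanders are in place. Handing in.

```bash
python3 -c "
from h import *
env.finish_job()"
```

```text
the job is handed in; nothing more can be done
```

I hung both sieves in the order asked and handed the job in at about 41 s on the robot's clock, well under the 72 s limit.

- **Deep sieve:** I hung it on the left arm and pushed it outward until it met the stop, about 72 mm from the pivot. It bore on the stop with about 3.5 N, rising to about 4.4 N just before I let go. Alone it tilted the bar about 0.16–0.17 rad, well off the end limits.
- **Shallow sieve:** I hung it 102 mm out on the right arm, which left the bar about 0.0095 rad right side down. I shifted it inward to 96.5 mm to correct that.
- **Last checks:** Four pictures over about 2.5 s showed the bar steady at 0.000 rad. The method resolves about 0.002 rad and takes the unloaded starting bar as level. The final picture showed both sieves hanging, the bystanders apparently where they were, and the gripper clear.
- **Disagreements:** The network's bar-middle mark in the top view was about 5 pixels (12 mm) off the bar I saw, so I used the line through the bar's ends, which the scene camera confirmed. My first tilt measure rested on only a few pixels and lost one end cap, so I replaced it with the image match behind the checks above.

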